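Find the high spot of the carton sealer's drive wheel

TASK

The carton sealer's rubber-tyred drive wheel runs rough and lies on the run-out stand: push the gauge slide up by its knob, gently, until the plunger bears on the tyre, then turn the wheel slowly by its ribs against the gauge to find the high spot of the tyre. Leave the wheel standing with that highest point (there is a lesser one too) under the plunger, ready to be dressed. Use no hard pushes on wheel or plunger, do not touch the dial gauge itself, and leave the other things on the table alone.

Things in the scene. Friction and masses are not known exactly. Their poses are not given: they have to be found in the camera images.
- stand: Run-out stand: grey cast plate 190 x 460 x 20 mm, fixed to the table, yaw varies. Origin on the table under the wheel's axis; z up; y points from the wheel's axis to the gauge slide along the rail. The wheel turns about a vertical spindle through the origin; the rail runs along y, 32 mm above the table.
- wheel: Cast aluminium wheel with a black rubber tyre, lying flat on the stand's spindle, 200 mm over the tyre. It turns about its own vertical z axis, endlessly, either way; the bearing drags with about 0.12 N m, so it stays where it is left. Origin on the axis at its underside, 62 mm above the table. Hub radius 26 mm, hub top 104 mm, spindle nut top 120 mm, tyre from 62 to 102 mm above the table.
- rib (a point): Top of one of the wheel's five radial ribs, 54 mm from the axis along the wheel's own +x, 96 mm above the table; the others follow every 72 degrees. Ribs are 14 mm wide and stand 22 mm above the web, a solid floor 74 mm above the table. The open pockets between them run from radius 26 mm to the rim at 82 mm: room for closed fingers to push on a rib.
- tyre_top (a point): Centre of the tyre's top face, on the wheel's axis, 102 mm above the table. The tyre's nominal radius is 100 mm, with two smooth swells at an unknown angle to the ribs, hard to see: the high spot is 4.5 mm proud and about 40 degrees wide, the lesser one 2.5 mm proud and about 30 degrees wide, not next to each other.
- gauge: Dial gauge clamped on the slide: steel case 56 mm across, 20 mm thick, face up, 78 mm above the table. Origin at the middle of the dial, at plunger height; moves with the slide, has the stand's axes. The black needle points towards the wheel when the plunger is free and turns clockwise by 0.45 rad per millimetre that the plunger is pressed in.
- plunger: Sprung plunger with a 12 mm low-friction ball tip. Origin at the ball's centre, 68 mm above the table, 72 mm from the dial's centre towards the wheel when free, less when pressed in. Travel 12 mm along the stand's y; 1 N at first touch plus 0.9 N per mm. On the tyre (it sinks in 0.5 mm) it is 105.6 mm from the axis on plain tyre, 108 on the lesser swell's top, 110 on the high spot's.
- knob (a point): Upright black round knob at the rear of the gauge slide, 20 mm diameter, from 46 to 98 mm above the table; this point is on its axis at 85 mm. The dial's case ends 30 mm in front of it. Moving it along the stand's -y slides the gauge towards the wheel (60 mm travel from fully back); the slide drags with about 11 N and stays where it is left. At first the ball is 20 to 40 mm off the tyre.
- wrench: Steel wrench, 170 mm long, lying on the table. Bystander.
- bearing: Steel bearing ring, 40 mm diameter, 13 mm high, lying on the stand's plate beside the slide. Bystander.
- grease: White plastic jar with a lid, 60 mm diameter, 70 mm high. Bystander.
- box_a: Empty round open cheese box of thin wood, 110 mm diameter, 45 mm high. Bystander.
- box_b: A second such cheese box. Bystander.
- cheese_a: Small orange cheese with a paper disc on top, 94 mm diameter, 37 mm high. Bystander.
- cheese_b: A second such cheese. Bystander.

How it is judged:
By the outcome, as a careful person would: the job done as asked, in the order asked, and still so for the second after the job is handed in, with the robot touching nothing.
It also fails if it takes over 72 s, if anything falls off the work surface, if the arm or the gripper's body presses on something with over 40 N, if the wrist force passes 120 N, or if a joint passes its speed limit or range.

ROBOT

A 7-joint arm with a two-finger parallel gripper is mounted at the origin on the work surface. World frame = base frame: x ahead of the robot, y to its left, z up, the work surface at z = 0. Lengths are in m, angles in degrees, forces in N, time in s.
With the tool pointing down it reaches from about 0.425 to 0.95 m from the base axis. Payload 16.7 kg.
Tool frame: the origin (TCP) lies at the very end of the fingers, on their centre line; the grasp point (between the pads) lies 19 mm behind it; z points along the fingers, y is the line along which they close (so a half turn about z gives the same grasp; the last joint's range is limited). The gripper opens to 94 mm and grips with 3 to 60 N. Pads are 16 mm wide; open, the fingers measure 119 mm over their backs; the gripper's body (75 mm by 177 mm) begins 78 mm behind the grasp point.
Start: joints at [63.856, 24.414, 4.234, 92.017, -1.954, 63.644, -3.845], TCP at [0.204, -0.643, 0.205] pointing down, gripper open.
Joint ranges: [-163.25, 163.25], [-28.42, 122.38], [-70.27, 78.77], [12.13, 141.07], [-58.53, 238.53], [9.26, 117.41], [-156.51, 156.51]. Speed limits (degrees/s): [108.29, 108.29, 136.94, 136.94, 172.46, 172.46, 172.46].

INTERFACE

Orientations are given as a 3x3 rotation matrix whose columns are the frame's x, y, z axes.
In Python, from station import sensors, eyes, workorder, search_frame, cut_out gives the robot as it stands.
- The arm moves only by the tool drive_tool, never from a script. Its argument "moves" is a list that holds one entry, the list of rows, each a list of 7 numbers: the finger opening in mm, from 0 to 94, then the shift along the tool's x, y, z in mm, then the turn, a rotation vector about the tool's x, y, z in rad. A call has 1 to 20 rows; each row is the pose to reach, as a shift and turn from the pose commanded when the call began, along the tool's axes at that moment; what a row does not reach only later rows make up. A row lasts 1/12 s, in which the tool goes at most 41.7 mm and 7.16 degrees, less where a joint would pass 70% of its speed; a pose out of reach is approached as far as the arm can. A call with a gripper value outside its range is refused whole. The fingers move at their own pace and stop on an object; "force" is the grip in N (left out, the last holds). Time passes only in rows, so rows that repeat a pose let the fingers close. It gives the time, the measured TCP pose, the force, the opening and the grip force at its end, in the units of the state.
- sensors.sense(): the state, without advancing time (a new reading comes with each control period).
- eyes.snapshot(name): name is "scene" or "top"; returns the picture (420x560x3 uint8, red, green, blue); there is no depth.
- eyes.calibration(name): a dict with "camera_matrix" (3x3 intrinsics, pixels), "k1" (the pictures are not rectified: a ray, as slopes to the right and down, at radius r is drawn at 1 + k1 r^2 times it, then the intrinsics apply), "xyz" and "orientation" of the camera in the world. Camera axes: x right, y down, z forward; pixel columns grow to the right and rows downward; lengths in m; the calibration is good to about 2 mm. A picture is of the moment at which its call begins. calibration takes no time and is no camera call.
- workorder.job_done(): hands the job in; it is judged then, once.
Trained networks look in the newest picture that a camera, given by its name, has taken for a name from the list of things; names that differ only in an ending like _2 or _b are one class to them, and where a whole thing is asked for, a point or a joint stands for the part that bears it (a point fixed in the world has none). Each returns a list of dicts, best first, with "p" (0 to 1); they miss things now and then, are a little off and sometimes report something else, mostly with a low value. They report only what shows in the picture. A call takes as long as a camera call.
- search_frame(camera, thing): "position" ([x, y, z] in m, in the coordinates of the camera as it stood for that picture, good to about 4 mm: the middle of the surface that is visible of it).
- cut_out(camera, thing): "pixels" (420x560 bool, what is visible of it).
The state is a dict: "t": time; "q": joint angles; "qvel": joint speeds; "effort": joint torques, N m; "tcp_pos": TCP position; "ee_rot": TCP orientation; "ft_force": force on the tool from outside, world axes, zero at the start; "ft_torque": the same for the moment, N m; "grip_width": opening from 0.0 (shut) to 1.0 (fully open); "gripper_force": force on a finger pad.
Only numpy, scipy, OpenCV 4.12 (cv2) and the standard library are available. Lean on these libraries where they do the work, as an engineer would, in place of code of your own. Each camera call takes 0.05 s, during which the arm holds its last target. There are 200 camera calls.

## Working session

There is one attempt and no reset: what is moved stays moved. The work goes in short steps, Python scripts to look and compute and a tool call to move; the robot and the scene stay as the last step left them, time stands still between calls to the robot, and variables do not carry over. Pictures are saved under pics/ and viewed, at most 10 in all, crops included, and the job is handed in when it is done.

Besides the shell and the picture viewer there is one more tool, called after "Emit:" as name(argument=value, ...), one argument or row to a line, values as JSON. drive_tool: Moves the arm, as the interface text tells. Its arguments: {"type":"object","properties":{"moves":{"type":"array"},"force":{"type":"number"}},"required":["moves"]}

```bash
mkdir -p pics; ls
cat > h.py <<'E'
import numpy as np, cv2
from station import sensors, eyes, workorder, search_frame, cut_out
def snap(n,f=None):
    im=eyes.snapshot(n)
    if f: cv2.imwrite('pics/'+f,im[:,:,::-1])
    return im
def c2w(n,p):
    c=eyes.calibration(n); return np.array(c['xyz'])+np.array(c['orientation'])@np.array(p)
def undist(n,uv):
    c=eyes.calibration(n);K=np.array(c['camera_matrix'],float)
    return cv2.undistortPoints(np.array(uv,float).reshape(-1,1,2),K,np.array([c['k1'],0,0,0.])).reshape(-1,2)
def pix2z(n,uv,z):
    c=eyes.calibration(n);s=undist(n,uv);d=np.c_[s,np.ones(len(s))]@np.array(c['orientation']).T
    o=np.array(c['xyz']);return o+d*((z-o[2])/d[:,2])[:,None]
def proj(n,P):
    c=eyes.calibration(n);R=np.array(c['orientation']);q=(np.atleast_2d(P)-np.array(c['xyz']))@R
    s=q[:,:2]/q[:,2:];r2=(s**2).sum(1,keepdims=True);s=s*(1+c['k1']*r2)
    K=np.array(c['camera_matrix']);return s*[K[0,0],K[1,1]]+[K[0,2],K[1,2]]
E
python3 - <<'E'
from h import *
np.set_printoptions(precision=4,suppress=True)
for n in('top','scene'):
    snap(n,n+'0.png');c=eyes.calibration(n);print(n,c)
    for t in('wheel','tyre_top','rib','gauge','plunger','knob','stand'):
        for r in search_frame(n,t)[:3]: print(t,round(r['p'],2),c2w(n,r['position']))
s=sensors.sense();print(s['t'],s['tcp_pos'],s['ee_rot'])
E
```

```text
pics
top {'camera_matrix': array([[393.095 ,   0.    , 279.972 ],
       [  0.    , 393.095 , 206.7547],
       [  0.    ,   0.    ,   1.    ]]), 'k1': -0.035177818828881546, 'xyz': array([ 0.4888, -0.0193,  1.1863]), 'orientation': array([[ 0.0028, -0.9958,  0.0913],
       [-0.9999, -0.0016,  0.0134],
       [-0.0132, -0.0913, -0.9957]])}
wheel 0.92 [ 0.5659 -0.169   0.0975]
tyre_top 0.57 [ 0.5638 -0.1662  0.0966]
rib 0.57 [ 0.5696 -0.167   0.0962]
gauge 0.81 [0.6128 0.021  0.0767]
gauge 0.71 [ 0.7148 -0.3648  0.0017]
knob 0.91 [0.6206 0.0515 0.0707]
stand 0.72 [ 0.586  -0.0766  0.0466]
scene {'camera_matrix': array([[479.7219,   0.    , 285.4823],
       [  0.    , 479.7219, 200.5473],
       [  0.    ,   0.    ,   1.    ]]), 'k1': -0.02349605467833333, 'xyz': array([ 1.5567, -0.2763,  0.7239]), 'orientation': array([[ 0.2547,  0.5054, -0.8244],
       [ 0.967 , -0.1402,  0.2127],
       [-0.0081, -0.8514, -0.5244]])}
wheel 0.62 [ 0.5878 -0.1694  0.0916]
tyre_top 0.89 [ 0.585  -0.174   0.0969]
rib 0.69 [ 0.5823 -0.1736  0.0958]
gauge 0.9 [0.6208 0.0188 0.0778]
gauge 0.16 [ 0.3579 -0.3082  0.0045]
knob 0.92 [0.6409 0.0391 0.0476]
stand 0.78 [ 0.6295 -0.1104  0.0333]
0.8 [ 0.2038 -0.6435  0.2055] [[ 0.9533  0.302   0.    ]
 [ 0.302  -0.9533  0.    ]
 [ 0.     -0.     -1.    ]]
```

View pics/top0.png

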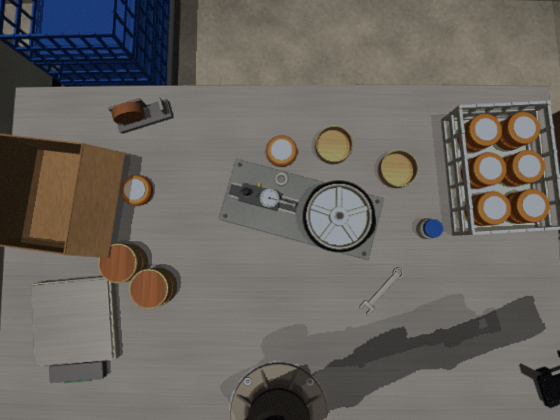

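View pics/scene0.png

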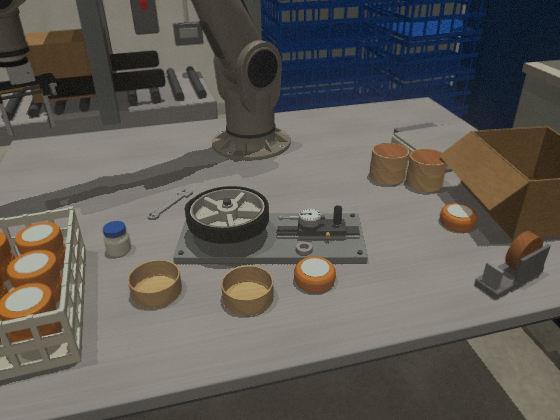

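Run:
```python
from h import *
np.set_printoptions(precision=4,suppress=True)
im=cv2.imread('pics/top0.png')
snap('top')
m=cut_out('top','stand')
for k in ('wheel','tyre_top'):
    r=cut_out('top',k)
    if r: 
        mk=r[0]['pixels'];ys,xs=np.nonzero(mk);print(k,r[0]['p'],mk.sum(),xs.min(),xs.max(),ys.min(),ys.max())
        mw=mk
mk=m[0]['pixels'].astype(np.uint8)|mw.astype(np.uint8)
cs=max(cv2.findContours(mk,0,2)[0],key=cv2.contourArea)
b=cv2.boxPoints(cv2.minAreaRect(cs));P=pix2z('top',b,0.02);print(b,P,[np.linalg.norm(P[i]-P[i-1]) for i in range(4)],P.mean(0))
# radial tyre edges at z=.102
cw=np.array([.567,-.168]);
a=np.deg2rad(np.arange(0,360,2));
g=cv2.GaussianBlur(cv2.cvtColor(im,6),(0,0),.7).astype(np.float32)
for it in range(4):
    rr=np.arange(.078,.094,.0005)
    pr=[]
    for t in a:
        X=np.c_[cw[0]+rr*np.cos(t),cw[1]+rr*np.sin(t),np.full(len(rr),.102)]
        uv=proj('top',X).astype(np.float32)
        v=cv2.remap(g,uv[:,0].copy(),uv[:,1].copy(),1).ravel();d=np.diff(v)
        i=np.argmin(d);pr.append(rr[i])
    pr=np.array(pr)
    A=np.c_[np.cos(a),np.sin(a),np.ones(len(a))]
    w=np.abs(pr-np.median(pr))<.004
    s=np.linalg.lstsq(A[w],pr[w],rcond=None)[0];cw=cw+s[:2];print(cw,s[2],w.sum())
def crop(n,c,h,f,o,src):
    q=src[c[1]-h[1]:c[1]+h[1],c[0]-h[0]:c[0]+h[0]];return cv2.resize(q,None,fx=f,fy=f,interpolation=cv2.INTER_CUBIC)
sc=cv2.imread('pics/scene0.png')
A=crop('',(300,205),(90,66),4.4,0,im);B=crop('',(310,215),(30,22),13,0,sc)
cv2.imwrite('pics/c1.png',A[:580,:]);print(A.shape)
```

```text
wheel 0.97 4139 302 375 180 251
tyre_top 0.73 4307 302 375 179 252
[[217.4507 223.3935]
 [234.8422 152.4896]
 [385.1038 189.3462]
 [367.7122 260.2502]] [[ 0.5456  0.1824  0.02  ]
 [ 0.7603  0.1334  0.02  ]
 [ 0.6484 -0.3177  0.02  ]
 [ 0.4381 -0.2621  0.02  ]] [np.float64(0.45736930928727587), np.float64(0.22022651846719205), np.float64(0.4648140016670063), np.float64(0.2175607088400854)] [ 0.5981 -0.066   0.02  ]
[ 0.5645 -0.1671] 0.09067315852168376 158
[ 0.5637 -0.1668] 0.09083888888888893 180
[ 0.5637 -0.1668] 0.09081114893338266 177
[ 0.5637 -0.1668] 0.09086918779258854 177
(581, 792, 3)
```

View pics/c1.png

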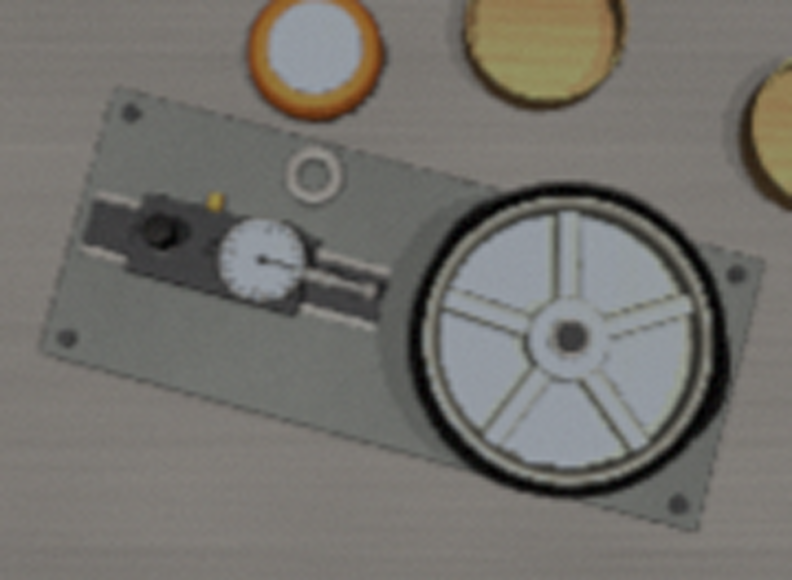

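Run:
```python
from h import *
np.set_printoptions(precision=4,suppress=True)
f=lambda x,y:(210+(x+.5)/4.4-.5,139+(y+.5)/4.4-.5)
C=pix2z('top',[f(115,88),f(765,262),f(697,530),f(40,352)],.02);print(C,[np.linalg.norm(C[i]-C[i-1]) for i in range(4)])
w=np.array([.5637,-.1668])
for nm,p,z in(('dial',(262,259),.078),('knob',(158,230),.098),('ball',(372,290),.068),('nut',(571,337),.12)):
    X=pix2z('top',[f(*p)],z)[0];d=X[:2]-w;print(nm,X,np.hypot(*d),np.rad2deg(np.arctan2(d[1],d[0])))
for i,j in((1,0),(2,3)):
    d=C[j]-C[i];print('edge',np.rad2deg(np.arctan2(d[1],d[0])))
im=cv2.imread('pics/top0.png');g=cv2.cvtColor(im,6).astype(np.float32)
# outer profile: radius where dark ends
a=np.arange(0,360,10);rr=np.arange(.085,.125,.0005)
for t in a:
    T=np.deg2rad(t);uv=proj('top',np.c_[w[0]+rr*np.cos(T),w[1]+rr*np.sin(T),np.full(len(rr),.102)]).astype(np.float32)
    v=cv2.remap(g,uv[:,0].copy(),uv[:,1].copy(),2).ravel();i=np.argmin(v[:30]);j=i+np.argmax(np.diff(v[i:i+30]))
    k=np.argmax(v[i:]>38)+i
    print(t,round(v[i]),'%.4f %.4f'%(rr[j],rr[k]),v[::8].astype(int))
```

```text
[[ 0.7415  0.1304  0.02  ]
 [ 0.6219 -0.3122  0.02  ]
 [ 0.4415 -0.2631  0.02  ]
 [ 0.5599  0.1789  0.02  ]] [np.float64(0.18796872505967596), np.float64(0.45854069162882954), np.float64(0.18695246662955614), np.float64(0.45757361857296247)]
dial [0.6167 0.0264 0.078 ] 0.2003505102058197 74.64816785070306
knob [0.6329 0.0918 0.098 ] 0.26767077780106047 75.01913393251802
ball [ 0.5977 -0.0448  0.068 ] 0.1266996599014401 74.4194398048918
nut [ 0.5637 -0.1664  0.12  ] 0.00044543997392901177 88.28225081596061
edge 74.88273704883913
edge 75.00994449102191
0 4 0.0990 0.0980 [ 93  94   9  24 103 121 120 121 124 125]
10 10 0.0980 0.0980 [ 93 128  23  25  96 124 122 121 122 124]
20 -2 0.1000 0.0980 [ 94 102   8  23 102 124 121 120 122 123]
30 5 0.1020 0.0995 [ 94 116  10  18  53  97 108  98 110 120]
40 2 0.1005 0.1010 [ 97 101  14  13  45  93  91 101 104 102]
50 8 0.0990 0.0995 [ 96 117  27  14  63  92  90  89  98 104]
60 5 0.0975 0.0980 [ 98 113  17  21  82  92  90  89  96 105]
70 10 0.0985 0.0985 [103 125  25  22  76  91  92  92  94 121]
80 5 0.1000 0.0995 [106 105  11  14  67  91  90  95  
[... 984 characters left out ...]
02 119 125 123]
250 5 0.1055 0.1035 [ 91 110  27   5  18  61 110 120 119 118]
260 6 0.1025 0.1020 [ 94 122  26   5  21  97 108 122 121 120]
270 9 0.1005 0.0990 [ 95  85  14  16  72 103 101 103 118 119]
280 10 0.0990 0.0990 [ 94 131  35  19  79 107 105 105 101 109]
290 12 0.0985 0.0985 [ 99 102  21  19  85 108  70  52  61  90]
300 4 0.0985 0.0985 [ 96 108  25  13  85 107  97  99 123 120]
310 3 0.0980 0.0980 [ 97 121  32  21 103 122 121 121 122 120]
320 5 0.0980 0.0980 [ 98 104  23  23 104 122 122 119 120 120]
330 0 0.0985 0.0985 [ 98 112  13  19  93 119 120 121 122 123]
340 6 0.1000 0.0980 [ 93 104  21  23  96 124 122 122 122 120]
350 10 0.0975 0.0980 [ 95 129  21  28  98 124 123 120 123 126]
```

Emit:
drive_tool(
  moves=[
    [[0, 30, -28, 0, 0, 0, 0.1], [0, 60, -56, 0, 0, 0, 0.2], [0, 90, -84, 0, 0, 0, 0.3], [0, 120, -111, 0, 0, 0, 0.4], [0, 150, -139, 0, 0, 0, 0.5], [0, 180, -167, 0, 0, 0, 0.569], [0, 210, -195, 0, 0, 0, 0.569], [0, 240, -223, 0, 0, 0, 0.569], [0, 270, -251, 0, 0, 0, 0.569], [0, 300, -278, 0, 0, 0, 0.569], [0, 330, -306, 0, 0, 0, 0.569], [0, 360, -334, 0, 0, 0, 0.569], [0, 390, -362, 0, 0, 0, 0.569], [0, 420, -390, 0, 0, 0, 0.569], [0, 450, -418, 0, 0, 0, 0.569], [0, 480, -446, 0, 0, 0, 0.569], [0, 510, -473, 0, 0, 0, 0.569], [0, 540, -501, 0, 0, 0, 0.569], [0, 580, -538, 0, 0, 0, 0.569], [0, 615, -570, 0, 0, 0, 0.569]],
  ],
)

```text
t: 2.67
tcp_pos: [0.6095, 0.0714, 0.2057]
ee_rot: [[0.966, -0.26, 0.0], [-0.26, -0.966, 0.0], [0.0, -0.0, -1.0]]
ft_force: [1.6, -2.4, -0.1]
grip_width: 0.003
gripper_force: 0.0
```

```bash
cat >> h.py <<'E'
W=np.array([.5637,-.1664]);Y=np.deg2rad(74.9)
ey=np.array([np.cos(Y),np.sin(Y)]);ex=np.array([np.sin(Y),-np.cos(Y)])
def state():
    s=sensors.sense();R=np.array(s['ee_rot']);p=np.array(s['tcp_pos']);d=p[:2]-W
    print('t %.2f'%s['t'],'stand xy z mm',np.round([d@ex*1e3,d@ey*1e3,p[2]*1e3],1),'yaw',round(np.rad2deg(np.arctan2(R[1,0],R[0,0])),1),'F',np.round(s['ft_force'],1),'grip',s['grip_width'],'q',np.round(s['q'],0))
    return s,R,p
def shift(sx,sy,z):  # mm in stand frame -> tool mm shift
    s,R,p=state();P=np.r_[W+ex*sx/1e3+ey*sy/1e3,z/1e3];print('shift',np.round((P-p)@R*1e3,1))
E
python3 -c "
from h import *
shift(0,310,62)"
```

```text
t 2.67 stand xy z mm [-17.7 241.5 205.7] yaw -15.0 F [ 1.6 -2.4 -0.1] grip 0.002807335621363576 q [   0.   20.  -16.   99.    6.   62. -123.]
shift [ 17.7 -68.5 143.7]
```

Emit:
drive_tool(
  moves=[
    [[0, 13, -30, 0, 0, 0, 0], [0, 13, -55, 0, 0, 0, 0], [0, 13, -55, 20, 0, 0, 0], [0, 13, -55, 50, 0, 0, 0], [0, 13, -55, 80, 0, 0, 0], [0, 13, -55, 110, 0, 0, 0], [0, 13, -55, 130, 0, 0, 0], [0, 13, -55, 141, 0, 0, 0], [0, 13, -55, 141, 0, 0, 0], [0, 13, -55, 141, 0, 0, 0]],
  ],
)

```text
t: 3.5
tcp_pos: [0.6358, 0.1194, 0.065]
ee_rot: [[0.966, -0.259, -0.0], [-0.259, -0.966, 0.0], [-0.0, -0.0, -1.0]]
ft_force: [-0.0, 0.1, -0.3]
grip_width: 0.008
gripper_force: 0.0
```

Run:
```python
from h import *
shift(0,290,62)
a=snap('top');b=snap('scene')
A=cv2.resize(a[165:225,225:325],None,fx=4,fy=4,interpolation=2);B=cv2.resize(b[190:250,260:360],None,fx=4,fy=4,interpolation=2)
cv2.imwrite('pics/c2.png',np.hstack([A,B])[:,:,::-1])
```

```text
t 3.50 stand xy z mm [ -4.8 294.7  65. ] yaw -15.0 F [-0.   0.1 -0.3] grip 0.007641901095631278 q [  -5.   31.  -16.  101.   11.   49. -130.]
shift [4.8 4.7 3. ]
```

View pics/c2.png

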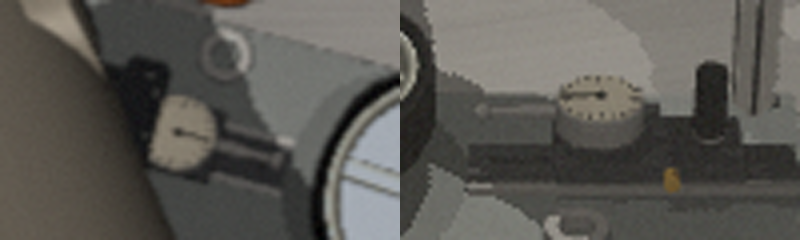

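Emit:
drive_tool(
  moves=[
    [[0, 2.5, 0, 0, 0, 0, 0], [0, 5, 0, 0, 0, 0, 0], [0, 5, 1.5, 0, 0, 0, 0], [0, 5, 3, 0, 0, 0, 0], [0, 5, 4.5, 0, 0, 0, 0], [0, 5, 6, 0, 0, 0, 0], [0, 5, 7.5, 0, 0, 0, 0], [0, 5, 9, 0, 0, 0, 0], [0, 5, 10.5, 0, 0, 0, 0], [0, 5, 12, 0, 0, 0, 0], [0, 5, 13.5, 0, 0, 0, 0], [0, 5, 15, 0, 0, 0, 0], [0, 5, 16.5, 0, 0, 0, 0], [0, 5, 18, 0, 0, 0, 0], [0, 5, 19.5, 0, 0, 0, 0], [0, 5, 21, 0, 0, 0, 0], [0, 5, 22, 0, 0, 0, 0], [0, 5, 22, 0, 0, 0, 0]],
  ],
)

```text
t: 5.1
tcp_pos: [0.6355, 0.0987, 0.065]
ee_rot: [[0.966, -0.258, 0.002], [-0.258, -0.966, 0.003], [0.001, -0.003, -1.0]]
ft_force: [5.4, 9.6, -2.3]
grip_width: 0.002
gripper_force: 4.7
```

```bash
cat >> h.py <<'E'
def dial(n,f=None):
    """rectify the dial face (z=.078) seen by camera n; returns needle press-in in mm, slide position s (dial centre, mm)"""
    im=snap(n); c=np.array(search_frame(n,'gauge')[0]['position']); c=c2w(n,c)
    m=cut_out(n,'gauge')
    g=cv2.cvtColor(im,cv2.COLOR_RGB2GRAY)
    def rect(s0,x0=0,N=65):
        k=np.arange(-32,32.5,.5); X,V=np.meshgrid(k,k)   # column: stand x, row: -stand y (towards wheel = down)
        P=W+(x0+X[...,None])/1e3*ex+(s0-V[...,None])/1e3*ey
        uv=proj(n,np.c_[P.reshape(-1,2),np.full(X.size,.078)]).astype(np.float32).reshape(X.shape+(2,))
        return cv2.remap(g,uv[...,0],uv[...,1],cv2.INTER_CUBIC)
    s0=(c[:2]-W)@ey*1e3
    best=None
    k=np.arange(-32,32.5,.5);X,V=np.meshgrid(k,k);R=np.hypot(X,V)
    for s in np.arange(s0-15,s0+15.1,.75):
        for x0 in np.arange(-4,4.1,1):
            r=rect(s,x0).astype(float);sc=np.median(r[R<25])-np.median(r[(R>29)&(R<32)])-.3*r[(R<26)&(R>22)].std()
            sc=np.mean(r[R<27])-np.mean(r[(R>28.5)&(R<32)])
            if best is None or sc>best[0]: best=(sc,s,x0,r)
    sc,s,x0,r=best
    th=np.deg2rad(np.arange(0,360,1)); rad=np.arange(5,18,.5)
    # th measured clockwise (seen from above) from pointing at the wheel (-y)
    px=-np.sin(th)[:,None]*rad; pv=np.cos(th)[:,None]*rad
    v=cv2.remap(r.astype(np.float32),((px+32)*2).astype(np.float32),((pv+32)*2).astype(np.float32),1).mean(1)
    v=cv2.GaussianBlur(np.tile(v,3)[:,None].astype(np.float32),(1,0x19),4).ravel()[360:720]
    i=int(np.argmin(v)); w=np.arange(-15,16); d=np.maximum(np.median(v)-20-v[(i+w)%360],0)
    a=i+(d*w).sum()/max(d.sum(),1e-6)
    if f: cv2.imwrite('pics/'+f,cv2.resize(np.clip(r,0,255).astype(np.uint8),None,fx=2,fy=2))
    a=(a+30)%360-30
    print(n,'slide s %.1f x0 %.1f contrast %.0f angle %.0f depth %.0f press %.2f mm'%(s,x0,sc,a,np.median(v)-v[i],np.deg2rad(a)/.45))
    return np.deg2rad(a)/.45,r
E
python3 - <<'E'
from h import *
state()
_,a=dial('scene');_,b=dial('top')
cv2.imwrite('pics/d1.png',np.clip(cv2.resize(np.hstack([a,b]),None,fx=3,fy=3),0,255))
E
```

```text
t 5.10 stand xy z mm [2.000e-01 2.747e+02 6.500e+01] yaw -15.0 F [ 5.4  9.6 -2.3] grip 0.002192134643764203 q [  -3.   31.  -16.  102.   10.   49. -128.]
scene slide s 189.3 x0 4.0 contrast 8 angle 30 depth 47 press 1.17 mm
top slide s 179.9 x0 1.0 contrast 45 angle 181 depth 50 press 7.01 mm[ WARN:0@6.532] global loadsave.cpp:1063 imwrite_ Unsupported depth image for selected encoder is fallbacked to CV_8U.
```

View pics/d1.png

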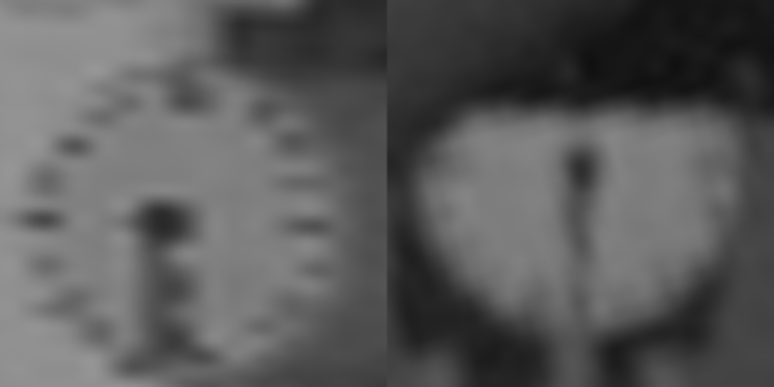

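Emit:
drive_tool(
  moves=[
    [[0, 0, 1, 0, 0, 0, 0], [0, 0, 2, 0, 0, 0, 0], [0, 0, 3, 0, 0, 0, 0], [0, 0, 4, 0, 0, 0, 0], [0, 0, 5, 0, 0, 0, 0], [0, 0, 6, 0, 0, 0, 0], [0, 0, 6.7, 0, 0, 0, 0], [0, 0, 7.4, 0, 0, 0, 0], [0, 0, 8.1, 0, 0, 0, 0], [0, 0, 8.7, 0, 0, 0, 0], [0, 0, 8.7, 0, 0, 0, 0], [0, 0, 8.7, 0, 0, 0, 0]],
  ],
)

```text
t: 6.4
tcp_pos: [0.6334, 0.0909, 0.065]
ee_rot: [[0.966, -0.258, 0.002], [-0.258, -0.966, 0.003], [0.002, -0.004, -1.0]]
ft_force: [6.1, 10.9, -3.2]
grip_width: 0.005
gripper_force: 5.9
```

```bash
cat >> h.py <<'E'
def needle(n,s,x0=0.,pr=True):
    im=snap(n);g=cv2.cvtColor(im,cv2.COLOR_RGB2GRAY);k=np.arange(-32,32.5,.5);X,V=np.meshgrid(k,k)
    def rect(s,x0):
        P=W+(x0+X[...,None])/1e3*ex+(s-V[...,None])/1e3*ey
        uv=proj(n,np.c_[P.reshape(-1,2),np.full(X.size,.079)]).astype(np.float32).reshape(X.shape+(2,))
        return cv2.remap(g,uv[...,0],uv[...,1],cv2.INTER_CUBIC)
    r=rect(s,x0).astype(np.float32)
    b=cv2.GaussianBlur(r,(0,0),4)+.6*np.hypot(X,V); b[np.hypot(X,V)>6]=999   # hub: darkest blob near the centre
    j,i=np.unravel_index(np.argmin(b),b.shape);dx,dv=k[i],k[j]
    th=np.deg2rad(np.arange(360));rad=np.arange(5,18,.5)
    px=dx-np.sin(th)[:,None]*rad;pv=dv+np.cos(th)[:,None]*rad
    q=cv2.remap(r,((px+32)*2).astype(np.float32),((pv+32)*2).astype(np.float32),1).mean(1)
    q=cv2.GaussianBlur(np.tile(q,3)[:,None],(1,25),5).ravel()[360:720]
    i=int(np.argmin(q));w=np.arange(-20,21);d=np.maximum(np.median(q)-12-q[(i+w)%360],0)
    a=(i+(d*w).sum()/max(d.sum(),1e-6)+40)%360-40
    if pr: print(n,'hub off',dx,dv,'angle %.0f depth %.0f press %.2f'%(a,np.median(q)-q[i],np.deg2rad(a)/.45))
    return np.deg2rad(a)/.45,np.clip(r,0,255)
E
python3 - <<'E'
from h import *
_,_,p=state();s=(p[:2]-W)@ey*1e3-90.3;print(s)
_,a=needle('scene',s);_,b=needle('top',s)
cv2.imwrite('pics/d2.png',cv2.resize(np.hstack([a,b]),None,fx=3,fy=3).clip(0,255).astype(np.uint8))
E
```

```text
t 6.40 stand xy z mm [2.000e-01 2.666e+02 6.500e+01] yaw -14.9 F [ 6.1 10.9 -3.2] grip 0.004964675348800971 q [  -2.   30.  -16.  102.   10.   48. -127.]
176.2794625403361
scene hub off 0.0 0.0 angle 24 depth 46 press 0.93
top hub off 0.5 0.5 angle 186 depth 68 press 7.22
```

View pics/d2.png

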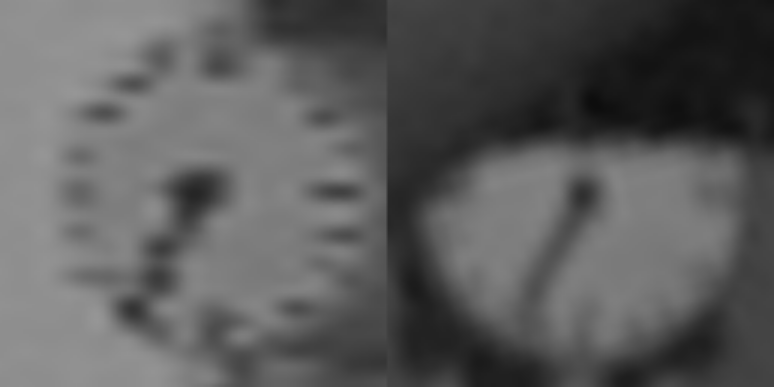

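Emit:
drive_tool(
  moves=[
    [[0, 0, 0.5, 0, 0, 0, 0], [0, 0, 1, 0, 0, 0, 0], [0, 0, 1.2, 0, 0, 0, 0], [0, 0, 1.2, 0, 0, 0, 0], [0, 0, 1.2, 0, 0, 0, 0], [0, 0, -5, 0, 0, 0, 0], [0, 0, -15, 0, 0, 0, 0], [0, 0, -15, -40, 0, 0, 0], [0, 0, -15, -80, 0, 0, 0], [0, 0, -15, -85, 0, 0, 0], [0, 0, -15, -85, 0, 0, 0]],
  ],
)

```text
t: 7.42
tcp_pos: [0.638, 0.1036, 0.1528]
ee_rot: [[0.966, -0.259, 0.005], [-0.259, -0.966, 0.001], [0.005, -0.002, -1.0]]
ft_force: [-0.1, 0.8, -0.8]
grip_width: 0.001
gripper_force: 0.0
```

```bash
cat >> h.py <<'E'
def ribphase(im=None,n='top',z=.096):
    """wheel angle mod 72 deg (world) from the bright/dark edge pattern at radii 45-72; ribs bounded by dark edge lines"""
    if im is None: im=snap(n)
    g=cv2.cvtColor(im,cv2.COLOR_RGB2GRAY).astype(np.float32)
    a=np.deg2rad(np.arange(0,360,.5));r=np.arange(.045,.07,.001)
    P=np.stack([W[0]+np.cos(a)[:,None]*r,W[1]+np.sin(a)[:,None]*r,np.full((len(a),len(r)),z)],-1)
    uv=proj(n,P.reshape(-1,3)).astype(np.float32).reshape(len(a),len(r),2)
    v=cv2.remap(g,uv[...,0],uv[...,1],1).mean(1)
    return np.rad2deg(a),v
E
python3 - <<'E'
from h import *
_,_,p=state()
needle('scene',175.3)
im=cv2.imread('pics/top0.png')[:,:,::-1].copy()
a,v=ribphase(im);d=np.median(v)-v
for k in np.nonzero((d>8)&(d>=np.roll(d,1))&(d>np.roll(d,-1)))[0]: print(a[k],round(d[k]),end='; ')
print()
for ph in(-18,): shift(*( [58*np.cos(np.deg2rad(ph)-Y+np.pi/2), 58*np.sin(np.deg2rad(ph)-Y+np.pi/2),150]))
E
```

```text
t 7.42 stand xy z mm [  1.4 280.1 152.8] yaw -15.0 F [-0.1  0.8 -0.8] grip 0.0006498218143756888 q [  -2.   25.  -17.   98.    8.   58. -127.]
scene hub off 0.5 0.5 angle 48 depth 48 press 1.87
5.5 54; 63.50000000000001 24; 77.5 39; 136.0 33; 149.5 13; 207.5 47; 221.5 17; 280.0 21; 293.5 23; 350.50000000000006 18; 
t 7.47 stand xy z mm [  0.5 279.5 150.8] yaw -15.0 F [ 0.6 -0.4  0.6] grip 0.004889119819591314 q [  -2.   25.  -17.   98.    8.   57. -127.]
shift [ 57.1 282.5   0.7]
```

Emit:
drive_tool(
  moves=[
    [[0, 6, 34, 0, 0, 0, 0], [0, 12, 68, 0, 0, 0, 0], [0, 18, 102, 0, 0, 0, 0], [0, 24, 136, 0, 0, 0, 0], [0, 30, 170, 0, 0, 0, 0], [0, 36, 204, 0, 0, 0, 0], [0, 42, 238, 0, 0, 0, 0], [0, 48, 272, 0, 0, 0, 0], [0, 53, 290, 0, 0, 0, 0], [0, 53, 301, 0, 0, 0, 0], [0, 53, 301, 0, 0, 0, 0], [0, 53, 301, 0, 0, 0, 0]],
  ],
)

```text
t: 8.47
tcp_pos: [0.6092, -0.2005, 0.1487]
ee_rot: [[0.966, -0.259, -0.001], [-0.259, -0.966, 0.001], [-0.001, -0.001, -1.0]]
ft_force: [-0.7, 0.5, 0.1]
grip_width: 0.006
gripper_force: 0.0
```

Run:
```python
from h import *
shift(53.7,-21.9,81)
a=snap('top');b=snap('scene')
A=cv2.resize(a[165:265,225:385],None,fx=2.5,fy=2.5,interpolation=2);B=cv2.resize(b[165:265,175:335],None,fx=2.5,fy=2.5,interpolation=2)
cv2.imwrite('pics/c3.png',np.hstack([A,B])[:,:,::-1])
```

```text
t 8.47 stand xy z mm [ 52.8 -21.1 148.7] yaw -15.0 F [-0.7  0.5  0.1] grip 0.005681013659450053 q [ 22.  25. -12.  99.   6.  57. -98.]
shift [ 1.   0.9 67.7]
```

View pics/c3.png

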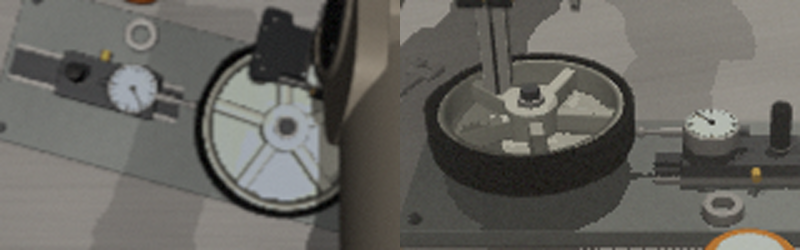

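Emit:
drive_tool(
  moves=[
    [[0, 1, 1, 25, 0, 0, 0], [0, 1, 1, 50, 0, 0, 0], [0, 1, 1, 62, 0, 0, 0], [0, 1, 1, 67, 0, 0, 0], [0, 1, 1, 67, 0, 0, 0]],
  ],
)

```text
t: 8.98
tcp_pos: [0.6099, -0.2016, 0.0816]
ee_rot: [[0.966, -0.258, -0.002], [-0.258, -0.966, 0.001], [-0.002, -0.0, -1.0]]
ft_force: [0.2, 0.7, 0.4]
grip_width: 0.007
gripper_force: 0.0
```

```bash
cat >> h.py <<'E'
def arc(b1,step=2.,r=58.,n=20):
    _,R,p=state();d=(p[:2]-W)*1e3;b0=np.rad2deg(np.arctan2(d@ey,d@ex));print('beta %.1f r %.1f'%(b0,np.hypot(*d)))
    sg=np.sign(b1-b0);N=min(n,int(np.ceil(abs(b1-b0)/step)))
    for b in np.r_[b0+sg*step*np.arange(1,N),[b0+sg*step*N if abs(b1-b0)>step*N else b1]]:
        B=np.deg2rad(b);P=W*1e3+r*(ex*np.cos(B)+ey*np.sin(B));v=(np.r_[P,p[2]*1e3]-p*1e3)@R;print('[0,%.1f,%.1f,0,0,0,0],'%(v[0],v[1]),end=' ')
    print()
E
python3 -c "
from h import *
arc(18,2)"
```

```text
t 8.98 stand xy z mm [ 53.8 -21.9  81.6] yaw -14.9 F [0.2 0.7 0.4] grip 0.006849724964534188 q [ 21.  29. -11. 102.   7.  50. -98.]
beta -22.2 r 58.1
[0,0.7,-1.9,0,0,0,0], [0,1.3,-3.8,0,0,0,0], [0,1.9,-5.8,0,0,0,0], [0,2.5,-7.7,0,0,0,0], [0,2.9,-9.7,0,0,0,0], [0,3.3,-11.7,0,0,0,0], [0,3.7,-13.7,0,0,0,0], [0,3.9,-15.7,0,0,0,0], [0,4.1,-17.7,0,0,0,0], [0,4.2,-19.7,0,0,0,0], [0,4.3,-21.7,0,0,0,0], [0,4.3,-23.8,0,0,0,0], [0,4.2,-25.8,0,0,0,0], [0,4.0,-27.8,0,0,0,0], [0,3.8,-29.8,0,0,0,0], [0,3.5,-31.8,0,0,0,0], [0,3.1,-33.8,0,0,0,0], [0,2.7,-35.8,0,0,0,0], [0,2.1,-37.7,0,0,0,0], [0,1.6,-39.7,0,0,0,0],
```

Emit:
drive_tool(
  moves=[
    [[0, 0.7, -1.9, 0, 0, 0, 0], [0, 1.3, -3.8, 0, 0, 0, 0], [0, 1.9, -5.8, 0, 0, 0, 0], [0, 2.5, -7.7, 0, 0, 0, 0], [0, 2.9, -9.7, 0, 0, 0, 0], [0, 3.3, -11.7, 0, 0, 0, 0], [0, 3.7, -13.7, 0, 0, 0, 0], [0, 3.9, -15.7, 0, 0, 0, 0], [0, 4.1, -17.7, 0, 0, 0, 0], [0, 4.2, -19.7, 0, 0, 0, 0], [0, 4.3, -21.7, 0, 0, 0, 0], [0, 4.3, -23.8, 0, 0, 0, 0], [0, 4.2, -25.8, 0, 0, 0, 0], [0, 4.0, -27.8, 0, 0, 0, 0], [0, 3.8, -29.8, 0, 0, 0, 0], [0, 3.5, -31.8, 0, 0, 0, 0], [0, 3.1, -33.8, 0, 0, 0, 0], [0, 2.7, -35.8, 0, 0, 0, 0], [0, 2.1, -37.7, 0, 0, 0, 0], [0, 1.6, -39.7, 0, 0, 0, 0]],
  ],
)

```text
t: 10.65
tcp_pos: [0.6214, -0.1666, 0.0824]
ee_rot: [[0.965, -0.261, -0.001], [-0.261, -0.965, -0.002], [-0.0, 0.002, -1.0]]
ft_force: [-1.9, -8.7, -0.2]
grip_width: 0.003
gripper_force: 3.4
```

```bash
python3 -c "
from h import *
needle('scene',175.3);needle('top',175.3)
arc(58,2)"
```

```text
scene hub off 1.0 0.0 angle 74 depth 79 press 2.86
top hub off 0.0 0.5 angle 81 depth 30 press 3.16
t 10.75 stand xy z mm [55.8 15.6 82.4] yaw -15.1 F [-0.8 -4.7 -0.4] grip 0.005495391348876411 q [  18.   29.  -12.  101.    7.   50. -102.]
beta 15.7 r 57.9
[0,-0.5,-2.0,0,0,0,0], [0,-1.2,-3.9,0,0,0,0], [0,-1.9,-5.8,0,0,0,0], [0,-2.7,-7.6,0,0,0,0], [0,-3.5,-9.5,0,0,0,0], [0,-4.4,-11.3,0,0,0,0], [0,-5.4,-13.1,0,0,0,0], [0,-6.4,-14.8,0,0,0,0], [0,-7.5,-16.5,0,0,0,0], [0,-8.7,-18.2,0,0,0,0], [0,-9.9,-19.8,0,0,0,0], [0,-11.1,-21.4,0,0,0,0], [0,-12.4,-22.9,0,0,0,0], [0,-13.8,-24.4,0,0,0,0], [0,-15.2,-25.9,0,0,0,0], [0,-16.7,-27.2,0,0,0,0], [0,-18.2,-28.6,0,0,0,0], [0,-19.8,-29.9,0,0,0,0], [0,-21.4,-31.1,0,0,0,0], [0,-23.1,-32.3,0,0,0,0],
```

Emit:
drive_tool(
  moves=[
    [[0, -0.5, -2.0, 0, 0, 0, 0], [0, -1.2, -3.9, 0, 0, 0, 0], [0, -1.9, -5.8, 0, 0, 0, 0], [0, -2.7, -7.6, 0, 0, 0, 0], [0, -3.5, -9.5, 0, 0, 0, 0], [0, -4.4, -11.3, 0, 0, 0, 0], [0, -5.4, -13.1, 0, 0, 0, 0], [0, -6.4, -14.8, 0, 0, 0, 0]],
  ],
)

```text
t: 11.42
tcp_pos: [0.6196, -0.1503, 0.0826]
ee_rot: [[0.966, -0.26, 0.0], [-0.26, -0.965, -0.001], [0.001, 0.001, -1.0]]
ft_force: [0.9, -6.7, -0.5]
grip_width: 0.005
gripper_force: 2.7
```

```bash
python3 -c "
from h import *
needle('scene',175.3);needle('top',175.3)
arc(72,2)"
```

```text
scene hub off 0.5 0.0 angle 104 depth 76 press 4.04
top hub off 0.0 0.0 angle 102 depth 41 press 3.94
t 11.52 stand xy z mm [49.6 31.  82.6] yaw -15.1 F [ 0.9 -3.1  0.9] grip 0.0019104376425649412 q [  17.   29.  -12.  102.    7.   50. -104.]
beta 32.0 r 58.5
[0,-1.5,-1.4,0,0,0,0], [0,-2.7,-3.1,0,0,0,0], [0,-3.9,-4.7,0,0,0,0], [0,-5.2,-6.3,0,0,0,0], [0,-6.5,-7.8,0,0,0,0], [0,-7.9,-9.3,0,0,0,0], [0,-9.3,-10.7,0,0,0,0], [0,-10.8,-12.1,0,0,0,0], [0,-12.3,-13.4,0,0,0,0], [0,-13.9,-14.7,0,0,0,0], [0,-15.5,-15.9,0,0,0,0], [0,-17.2,-17.1,0,0,0,0], [0,-18.9,-18.2,0,0,0,0], [0,-20.6,-19.2,0,0,0,0], [0,-22.4,-20.2,0,0,0,0], [0,-24.2,-21.2,0,0,0,0], [0,-26.0,-22.0,0,0,0,0], [0,-27.9,-22.8,0,0,0,0], [0,-29.8,-23.5,0,0,0,0], [0,-31.7,-24.2,0,0,0,0],
```

Emit:
drive_tool(
  moves=[
    [[0, -1.5, -1.4, 0, 0, 0, 0], [0, -2.7, -3.1, 0, 0, 0, 0], [0, -3.9, -4.7, 0, 0, 0, 0], [0, -5.2, -6.3, 0, 0, 0, 0], [0, -6.5, -7.8, 0, 0, 0, 0], [0, -7.9, -9.3, 0, 0, 0, 0], [0, -9.3, -10.7, 0, 0, 0, 0], [0, -10.8, -12.1, 0, 0, 0, 0], [0, -12.3, -13.4, 0, 0, 0, 0], [0, -13.9, -14.7, 0, 0, 0, 0], [0, -15.5, -15.9, 0, 0, 0, 0], [0, -17.2, -17.1, 0, 0, 0, 0], [0, -18.9, -18.2, 0, 0, 0, 0], [0, -20.6, -19.2, 0, 0, 0, 0], [0, -22.4, -20.2, 0, 0, 0, 0], [0, -24.2, -21.2, 0, 0, 0, 0], [0, -26.0, -22.0, 0, 0, 0, 0], [0, -27.9, -22.8, 0, 0, 0, 0], [0, -29.8, -23.5, 0, 0, 0, 0], [0, -31.7, -24.2, 0, 0, 0, 0]],
  ],
)

```text
t: 13.18
tcp_pos: [0.5952, -0.1172, 0.0825]
ee_rot: [[0.966, -0.259, 0.0], [-0.259, -0.966, 0.0], [0.0, -0.0, -1.0]]
ft_force: [4.1, -4.2, 0.7]
grip_width: 0.005
gripper_force: 2.2
```

```bash
python3 -c "
from h import *
needle('scene',175.3);needle('top',175.3)
arc(110,2)"
```

```text
scene hub off 1.0 0.5 angle 50 depth 62 press 1.93
top hub off 0.0 1.0 angle 50 depth 31 press 1.95
t 13.28 stand xy z mm [17.1 56.1 82.4] yaw -15.0 F [ 0.2  0.1 -0.8] grip 0.0007247214318355996 q [  15.   26.  -13.  106.    7.   48. -106.]
beta 73.1 r 58.6
[0,-2.1,0.0,0,0,0,0], [0,-4.1,-0.5,0,0,0,0], [0,-6.1,-0.9,0,0,0,0], [0,-8.1,-1.2,0,0,0,0], [0,-10.1,-1.5,0,0,0,0], [0,-12.1,-1.7,0,0,0,0], [0,-14.1,-1.9,0,0,0,0], [0,-16.1,-1.9,0,0,0,0], [0,-18.1,-1.9,0,0,0,0], [0,-20.2,-1.9,0,0,0,0], [0,-22.2,-1.7,0,0,0,0], [0,-24.2,-1.5,0,0,0,0], [0,-26.2,-1.2,0,0,0,0], [0,-28.2,-0.9,0,0,0,0], [0,-30.2,-0.5,0,0,0,0], [0,-32.2,0.0,0,0,0,0], [0,-34.1,0.6,0,0,0,0], [0,-36.0,1.2,0,0,0,0], [0,-36.9,1.5,0,0,0,0],
```

Back to plain tyre (1.94 mm) past the lesser swell; the press reading repeats.

Emit:
drive_tool(
  moves=[
    [[0, -2.1, 0, 0, 0, 0, 0], [0, -4.1, -0.5, 0, 0, 0, 0], [0, -6.1, -0.9, 0, 0, 0, 0], [0, -8.1, -1.2, 0, 0, 0, 0], [0, -10.1, -1.5, 0, 0, 0, 0], [0, -12.1, -1.7, 0, 0, 0, 0], [0, -14.1, -1.9, 0, 0, 0, 0], [0, -16.1, -1.9, 0, 0, 0, 0], [0, -18.1, -1.9, 0, 0, 0, 0], [0, -20.2, -1.9, 0, 0, 0, 0], [0, -22.2, -1.7, 0, 0, 0, 0], [0, -24.2, -1.5, 0, 0, 0, 0], [0, -26.2, -1.2, 0, 0, 0, 0], [0, -28.2, -0.9, 0, 0, 0, 0], [0, -30.2, -0.5, 0, 0, 0, 0], [0, -32.2, 0, 0, 0, 0, 0], [0, -34.1, 0.6, 0, 0, 0, 0], [0, -36.0, 1.2, 0, 0, 0, 0], [0, -37.9, 1.9, 0, 0, 0, 0], [0, -39.8, 2.7, 0, 0, 0, 0]],
  ],
)

```text
t: 14.95
tcp_pos: [0.557, -0.1092, 0.0828]
ee_rot: [[0.966, -0.259, 0.002], [-0.259, -0.966, 0.0], [0.002, -0.001, -1.0]]
ft_force: [5.1, 0.3, -0.0]
grip_width: 0.003
gripper_force: 2.4
```

```bash
python3 -c "
from h import *
needle('scene',175.3);needle('top',175.3)
arc(155,2)"
```

```text
scene hub off 1.0 0.5 angle 50 depth 67 press 1.92
top hub off 0.0 1.0 angle 51 depth 30 press 1.96
t 15.05 stand xy z mm [-22.   53.2  82.7] yaw -15.0 F [2.7 0.3 1.8] grip 0.006615732967409496 q [  15.   23.  -13.  112.    7.   46. -107.]
beta 112.4 r 57.6
[0,-2.0,0.4,0,0,0,0], [0,-3.8,1.3,0,0,0,0], [0,-5.6,2.2,0,0,0,0], [0,-7.4,3.2,0,0,0,0], [0,-9.1,4.3,0,0,0,0], [0,-10.8,5.4,0,0,0,0], [0,-12.5,6.6,0,0,0,0], [0,-14.1,7.8,0,0,0,0], [0,-15.7,9.1,0,0,0,0], [0,-17.2,10.4,0,0,0,0], [0,-18.6,11.8,0,0,0,0], [0,-20.1,13.2,0,0,0,0], [0,-21.4,14.7,0,0,0,0], [0,-22.8,16.3,0,0,0,0], [0,-24.0,17.8,0,0,0,0], [0,-25.2,19.5,0,0,0,0], [0,-26.4,21.1,0,0,0,0], [0,-27.5,22.8,0,0,0,0], [0,-28.5,24.6,0,0,0,0], [0,-29.5,26.4,0,0,0,0],
```

Emit:
drive_tool(
  moves=[
    [[0, -2.0, 0.4, 0, 0, 0, 0], [0, -3.8, 1.3, 0, 0, 0, 0], [0, -5.6, 2.2, 0, 0, 0, 0], [0, -7.4, 3.2, 0, 0, 0, 0], [0, -9.1, 4.3, 0, 0, 0, 0], [0, -10.8, 5.4, 0, 0, 0, 0], [0, -12.5, 6.6, 0, 0, 0, 0], [0, -14.1, 7.8, 0, 0, 0, 0], [0, -15.7, 9.1, 0, 0, 0, 0], [0, -17.2, 10.4, 0, 0, 0, 0], [0, -18.6, 11.8, 0, 0, 0, 0], [0, -20.1, 13.2, 0, 0, 0, 0], [0, -21.4, 14.7, 0, 0, 0, 0], [0, -22.8, 16.3, 0, 0, 0, 0], [0, -24.0, 17.8, 0, 0, 0, 0], [0, -25.2, 19.5, 0, 0, 0, 0], [0, -26.4, 21.1, 0, 0, 0, 0], [0, -27.5, 22.8, 0, 0, 0, 0], [0, -28.5, 24.6, 0, 0, 0, 0], [0, -29.5, 26.4, 0, 0, 0, 0]],
  ],
)

```text
t: 16.72
tcp_pos: [0.521, -0.1271, 0.0826]
ee_rot: [[0.966, -0.259, 0.0], [-0.259, -0.966, 0.0], [0.0, -0.0, -1.0]]
ft_force: [4.3, 3.5, -0.0]
grip_width: 0.001
gripper_force: 2.0
```

```bash
python3 -c "
from h import *
needle('scene',175.3);needle('top',175.3)
arc(195,1)"
```

```text
scene hub off 0.5 0.5 angle 48 depth 69 press 1.85
top hub off 0.0 1.0 angle 50 depth 30 press 1.95
t 16.82 stand xy z mm [-52.   26.1  82.4] yaw -15.0 F [1.6 1.  0.4] grip 0.005494327925322051 q [  18.   21.  -13.  115.    6.   45. -104.]
beta 153.4 r 58.2
[0,-0.3,1.0,0,0,0,0], [0,-0.7,1.9,0,0,0,0], [0,-1.1,2.8,0,0,0,0], [0,-1.5,3.8,0,0,0,0], [0,-1.9,4.7,0,0,0,0], [0,-2.3,5.7,0,0,0,0], [0,-2.6,6.6,0,0,0,0], [0,-2.9,7.6,0,0,0,0], [0,-3.3,8.5,0,0,0,0], [0,-3.6,9.5,0,0,0,0], [0,-3.8,10.5,0,0,0,0], [0,-4.1,11.4,0,0,0,0], [0,-4.4,12.4,0,0,0,0], [0,-4.6,13.4,0,0,0,0], [0,-4.8,14.4,0,0,0,0], [0,-5.0,15.4,0,0,0,0], [0,-5.2,16.4,0,0,0,0], [0,-5.3,17.4,0,0,0,0], [0,-5.5,18.4,0,0,0,0], [0,-5.6,19.4,0,0,0,0],
```

Emit:
drive_tool(
  moves=[
    [[0, -0.7, 1.9, 0, 0, 0, 0], [0, -1.5, 3.8, 0, 0, 0, 0], [0, -2.3, 5.7, 0, 0, 0, 0], [0, -2.9, 7.6, 0, 0, 0, 0], [0, -3.6, 9.5, 0, 0, 0, 0], [0, -4.1, 11.4, 0, 0, 0, 0]],
  ],
)

```text
t: 17.32
tcp_pos: [0.5145, -0.1368, 0.0826]
ee_rot: [[0.966, -0.259, 0.001], [-0.259, -0.966, 0.001], [0.001, -0.001, -1.0]]
ft_force: [7.6, 7.6, -2.0]
grip_width: 0.0
gripper_force: 4.4
```

```bash
python3 -c "
from h import *
needle('scene',175.3);needle('top',175.3)
arc(195,1)"
```

```text
scene hub off 0.5 0.0 angle 90 depth 72 press 3.49
top hub off 0.0 0.5 angle 102 depth 36 press 3.97
t 17.42 stand xy z mm [-55.5  15.1  82.5] yaw -15.0 F [ 4.   4.4 -0.1] grip 0.005883105693861795 q [  19.   20.  -13.  116.    6.   44. -103.]
beta 164.8 r 57.6
[0,-0.7,0.9,0,0,0,0], [0,-0.9,1.8,0,0,0,0], [0,-1.2,2.8,0,0,0,0], [0,-1.4,3.8,0,0,0,0], [0,-1.5,4.8,0,0,0,0], [0,-1.7,5.8,0,0,0,0], [0,-1.9,6.8,0,0,0,0], [0,-2.0,7.8,0,0,0,0], [0,-2.1,8.8,0,0,0,0], [0,-2.2,9.8,0,0,0,0], [0,-2.3,10.8,0,0,0,0], [0,-2.4,11.8,0,0,0,0], [0,-2.4,12.9,0,0,0,0], [0,-2.5,13.9,0,0,0,0], [0,-2.5,14.9,0,0,0,0], [0,-2.5,15.9,0,0,0,0], [0,-2.5,16.9,0,0,0,0], [0,-2.4,17.9,0,0,0,0], [0,-2.4,18.9,0,0,0,0], [0,-2.3,19.9,0,0,0,0],
```

Emit:
drive_tool(
  moves=[
    [[0, -0.7, 0.9, 0, 0, 0, 0], [0, -0.9, 1.8, 0, 0, 0, 0], [0, -1.2, 2.8, 0, 0, 0, 0], [0, -1.4, 3.8, 0, 0, 0, 0], [0, -1.5, 4.8, 0, 0, 0, 0], [0, -1.7, 5.8, 0, 0, 0, 0], [0, -1.7, 5.8, 0, 0, 0, 0]],
  ],
)

```text
t: 18.0
tcp_pos: [0.5113, -0.1418, 0.0826]
ee_rot: [[0.966, -0.258, 0.001], [-0.258, -0.966, 0.001], [0.001, -0.001, -1.0]]
ft_force: [5.0, 7.3, 0.3]
grip_width: 0.004
gripper_force: 3.5
```

```bash
python3 -c "
from h import *
needle('scene',175.3);needle('top',175.3)
arc(195,1)"
```

```text
scene hub off 1.0 -0.5 angle 136 depth 72 press 5.28
top hub off 0.5 0.0 angle 139 depth 37 press 5.38
t 18.10 stand xy z mm [-57.   10.   82.6] yaw -15.0 F [ 5.   6.  -0.6] grip 0.0034722388811861647 q [  19.   20.  -13.  116.    6.   44. -102.]
beta 170.1 r 57.9
[0,-0.3,1.0,0,0,0,0], [0,-0.5,2.0,0,0,0,0], [0,-0.6,3.0,0,0,0,0], [0,-0.7,4.0,0,0,0,0], [0,-0.8,5.0,0,0,0,0], [0,-0.9,6.0,0,0,0,0], [0,-0.9,7.0,0,0,0,0], [0,-1.0,8.0,0,0,0,0], [0,-1.0,9.0,0,0,0,0], [0,-1.0,10.0,0,0,0,0], [0,-1.0,11.1,0,0,0,0], [0,-1.0,12.1,0,0,0,0], [0,-0.9,13.1,0,0,0,0], [0,-0.9,14.1,0,0,0,0], [0,-0.8,15.1,0,0,0,0], [0,-0.7,16.1,0,0,0,0], [0,-0.6,17.1,0,0,0,0], [0,-0.5,18.1,0,0,0,0], [0,-0.3,19.1,0,0,0,0], [0,-0.1,20.1,0,0,0,0],
```

Emit:
drive_tool(
  moves=[
    [[0, -0.3, 1, 0, 0, 0, 0], [0, -0.5, 2, 0, 0, 0, 0], [0, -0.6, 3, 0, 0, 0, 0], [0, -0.7, 4, 0, 0, 0, 0], [0, -0.7, 4, 0, 0, 0, 0]],
  ],
)

```text
t: 18.52
tcp_pos: [0.5095, -0.1455, 0.0826]
ee_rot: [[0.966, -0.258, 0.001], [-0.258, -0.966, 0.001], [0.0, -0.001, -1.0]]
ft_force: [4.8, 6.1, 0.6]
grip_width: 0.004
gripper_force: 3.2
```

```bash
python3 -c "
from h import *
needle('scene',175.3);needle('top',175.3)
arc(195,1)"
```

```text
scene hub off 1.0 0.0 angle 155 depth 75 press 6.00
top hub off 0.5 0.0 angle 155 depth 36 press 6.01
t 18.62 stand xy z mm [-57.8   5.9  82.6] yaw -15.0 F [6.  5.7 0.6] grip 0.006398747735104782 q [  20.   20.  -13.  116.    6.   44. -102.]
beta 174.2 r 58.1
[0,0.0,1.0,0,0,0,0], [0,-0.1,2.0,0,0,0,0], [0,-0.1,3.0,0,0,0,0], [0,-0.2,4.1,0,0,0,0], [0,-0.2,5.1,0,0,0,0], [0,-0.2,6.1,0,0,0,0], [0,-0.2,7.1,0,0,0,0], [0,-0.1,8.1,0,0,0,0], [0,-0.1,9.1,0,0,0,0], [0,-0.0,10.1,0,0,0,0], [0,0.0,11.1,0,0,0,0], [0,0.1,12.1,0,0,0,0], [0,0.3,13.1,0,0,0,0], [0,0.4,14.1,0,0,0,0], [0,0.5,15.1,0,0,0,0], [0,0.7,16.1,0,0,0,0], [0,0.9,17.1,0,0,0,0], [0,1.1,18.1,0,0,0,0], [0,1.3,19.1,0,0,0,0], [0,1.6,20.1,0,0,0,0],
```

Emit:
drive_tool(
  moves=[
    [[0, 0, 1, 0, 0, 0, 0], [0, -0.1, 2, 0, 0, 0, 0], [0, -0.1, 3, 0, 0, 0, 0], [0, -0.2, 4, 0, 0, 0, 0], [0, -0.2, 4, 0, 0, 0, 0]],
  ],
)

```text
t: 19.03
tcp_pos: [0.5081, -0.1493, 0.0825]
ee_rot: [[0.966, -0.258, 0.0], [-0.258, -0.966, 0.001], [0.0, -0.001, -1.0]]
ft_force: [4.6, 7.3, 0.8]
grip_width: 0.006
gripper_force: 3.2
```

```bash
python3 -c "
from h import *
needle('scene',175.3);needle('top',175.3)
arc(195,1)"
```

```text
scene hub off 1.0 0.0 angle 156 depth 64 press 6.06
top hub off 0.5 0.0 angle 161 depth 37 press 6.23
t 19.13 stand xy z mm [-58.1   1.9  82.5] yaw -15.0 F [3.7 7.5 0.7] grip 0.004061826822578468 q [  20.   20.  -13.  116.    6.   44. -101.]
beta 178.1 r 58.2
[0,0.2,1.0,0,0,0,0], [0,0.1,2.0,0,0,0,0], [0,0.2,3.0,0,0,0,0], [0,0.2,4.1,0,0,0,0], [0,0.2,5.1,0,0,0,0], [0,0.3,6.1,0,0,0,0], [0,0.4,7.1,0,0,0,0], [0,0.5,8.1,0,0,0,0], [0,0.6,9.1,0,0,0,0], [0,0.7,10.1,0,0,0,0], [0,0.9,11.1,0,0,0,0], [0,1.0,12.1,0,0,0,0], [0,1.2,13.1,0,0,0,0], [0,1.4,14.1,0,0,0,0], [0,1.6,15.1,0,0,0,0], [0,1.9,16.1,0,0,0,0], [0,2.1,16.9,0,0,0,0],
```

Emit:
drive_tool(
  moves=[
    [[0, 0.1, 1, 0, 0, 0, 0], [0, 0.1, 2, 0, 0, 0, 0], [0, 0.2, 3, 0, 0, 0, 0], [0, 0.2, 4, 0, 0, 0, 0], [0, 0.2, 4, 0, 0, 0, 0]],
  ],
)

```text
t: 19.55
tcp_pos: [0.5069, -0.1535, 0.0824]
ee_rot: [[0.966, -0.259, -0.0], [-0.259, -0.966, 0.001], [-0.0, -0.001, -1.0]]
ft_force: [2.3, 4.9, 0.9]
grip_width: 0.006
gripper_force: 2.4
```

```bash
python3 -c "
from h import *
needle('scene',175.3);needle('top',175.3)
arc(195,1)"
```

```text
scene hub off 1.0 0.0 angle 155 depth 74 press 6.01
top hub off 0.5 0.0 angle 155 depth 36 press 6.02
t 19.65 stand xy z mm [-58.3  -2.4  82.4] yaw -15.0 F [2.8 5.  2.4] grip 0.008806190104203354 q [  20.   20.  -13.  116.    6.   44. -101.]
beta -177.6 r 58.4
[0,0.4,1.0,0,0,0,0], [0,0.5,2.0,0,0,0,0], [0,0.6,3.0,0,0,0,0], [0,0.7,4.0,0,0,0,0], [0,0.8,5.0,0,0,0,0], [0,0.9,6.0,0,0,0,0], [0,1.1,7.0,0,0,0,0], [0,1.2,8.0,0,0,0,0], [0,1.4,9.0,0,0,0,0], [0,1.6,10.0,0,0,0,0], [0,1.9,11.0,0,0,0,0], [0,2.1,12.0,0,0,0,0], [0,2.4,13.0,0,0,0,0], [0,2.6,13.9,0,0,0,0], [0,2.9,14.9,0,0,0,0], [0,3.2,15.9,0,0,0,0], [0,3.6,16.8,0,0,0,0], [0,3.9,17.8,0,0,0,0], [0,4.3,18.7,0,0,0,0], [0,4.6,19.7,0,0,0,0],
```

Emit:
drive_tool(
  moves=[
    [[0, 0.4, 1, 0, 0, 0, 0], [0, 0.5, 2, 0, 0, 0, 0], [0, 0.6, 3, 0, 0, 0, 0], [0, 0.7, 4, 0, 0, 0, 0], [0, 0.7, 4, 0, 0, 0, 0]],
  ],
)

```text
t: 20.07
tcp_pos: [0.5063, -0.1577, 0.0824]
ee_rot: [[0.966, -0.259, -0.001], [-0.259, -0.966, 0.001], [-0.001, -0.0, -1.0]]
ft_force: [1.3, 4.6, 1.4]
grip_width: 0.002
gripper_force: 2.0
```

```bash
python3 -c "
from h import *
needle('scene',175.3);needle('top',175.3)
state()
im=eyes.snapshot('scene');cv2.imwrite('pics/sc5.png',im[:,:,::-1]);im=eyes.snapshot('top');cv2.imwrite('pics/tp5.png',im[:,:,::-1])
a,v=ribphase(im);print(v[::8].astype(int))
A=cv2.imread('pics/tp5.png')[165:265,225:385];B=cv2.imread('pics/sc5.png')[165:265,175:335]
cv2.imwrite('pics/c5.png',cv2.resize(np.hstack([A,B]),None,fx=2.5,fy=2.5,interpolation=2))
"
```

```text
scene hub off 1.0 -0.5 angle 135 depth 70 press 5.24
top hub off 0.5 0.0 angle 134 depth 40 press 5.21
t 20.17 stand xy z mm [-57.8  -6.7  82.4] yaw -15.0 F [1.6 5.2 0.6] grip 0.0025912909427291083 q [  21.   20.  -12.  116.    6.   44. -100.]
[160 159 160 159 159 159 160 160 159 159 145 151 160 143 113 145 157 158
 158 158 142  98  62  46  51  47  45  43  42  42  43  43  43  43  41  36
  25  19  12  16  39  72  54  46  83  95  94  93  93  92  91  87  86  87
  89  90  92  94  93  94 106 107 104 102 100  97  95  91  87  83  78  73
  65  64  85 104 126 143 151 155 158 156 145 152 159 143 121 151 159 160]
```

View pics/c5.png

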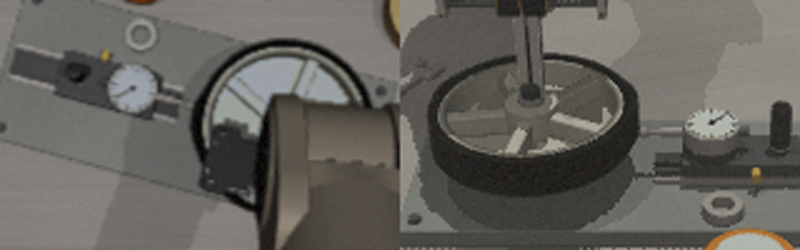

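```bash
cat >> h.py <<'E'
def edges(im,lo=None):
    a,v=ribphase(im);b=cv2.GaussianBlur(np.tile(v,3)[:,None],(1,121),25).ravel()[720:1440];d=b-v
    for k in np.nonzero((d>5)&(d>=np.roll(d,1))&(d>np.roll(d,-1)))[0]:
        w=np.arange(-4,5);q=np.maximum(d[(k+w)%720],0);print('%.1f(%d)'%(a[k]+.5*(q*w).sum()/q.sum(),d[k]),end=' ')
    print()
E
python3 -c "
from h import *
edges(cv2.imread('pics/top0.png')[:,:,::-1].copy())
edges(cv2.imread('pics/tp5.png')[:,:,::-1].copy())
arc(158,2.5);arc(156,1)"
```

```text
5.5(41) 63.4(16) 77.6(29) 136.0(25) 149.7(7) 207.4(37) 221.7(9) 279.8(15) 293.5(17) 350.5(9) 
41.3(9) 55.5(35) 90.5(31) 154.0(24) 171.0(21) 291.5(27) 329.2(6) 343.1(30) 
t 20.27 stand xy z mm [-57.7  -6.7  82.4] yaw -15.0 F [1.4 5.  1.3] grip 0.00403437047727494 q [  21.   20.  -12.  116.    6.   44. -100.]
beta -173.4 r 58.1
[0,0.4,2.5,0,0,0,0], [0,0.9,5.0,0,0,0,0], [0,1.4,7.5,0,0,0,0], [0,2.1,9.9,0,0,0,0], [0,2.9,12.3,0,0,0,0], [0,3.7,14.7,0,0,0,0], [0,4.7,17.0,0,0,0,0], [0,5.8,19.3,0,0,0,0], [0,7.0,21.5,0,0,0,0], [0,8.3,23.7,0,0,0,0], [0,9.6,25.9,0,0,0,0], [0,11.1,27.9,0,0,0,0], [0,12.6,29.9,0,0,0,0], [0,14.3,31.8,0,0,0,0], [0,16.0,33.7,0,0,0,0], [0,17.8,35.5,0,0,0,0], [0,19.7,37.2,0,0,0,0], [0,21.6,38.8,0,0,0,0], [0,23.6,40.3,0,0,0,0], [0,25.7,41.8,0,0,0,0], 
t 20.27 stand xy z mm [-57.7  -6.7  82.4] yaw -15.0 F [1.4 5.  1.3] grip 0.00403437047727494 q [  21.   20.  -12.  116.    6.   44. -100.]
beta -173.4 r 58.1
[0,0.2,1.0,0,0,0,0], [0,0.3,2.0,0,0,0,0], [0,0.5,3.0,0,0,0,0], [0,0.7,4.0,0,0,0,0], [0,0.9,5.0,0,0,0,0], [0,1.1,6.0,0,0,0,0], [0,1.3,7.0,0,0,0,0], [0,1.5,7.9,0,0,0,0], [0,1.8,8.9,0,0,0,0], [0,2.1,9.9,0,0,0,0], [0,2.4,10.9,0,0,0,0], [0,2.7,11.8,0,0,0,0], [0,3.0,12.8,0,0,0,0], [0,3.4,13.7,0,0,0,0], [0,3.7,14.7,0,0,0,0], [0,4.1,15.6,0,0,0,0], [0,4.5,16.6,0,0,0,0], [0,4.9,17.5,0,0,0,0], [0,5.4,18.4,0,0,0,0], [0,5.8,19.3,0,0,0,0],
```

```bash
sed -i "s/b0=np.rad2deg(np.arctan2(d@ey,d@ex));/b0=np.rad2deg(np.arctan2(d@ey,d@ex))%360;/" h.py; python3 -c "
from h import *
arc(158.6,2)"
```

```text
t 20.27 stand xy z mm [-57.7  -6.7  82.4] yaw -15.0 F [1.4 5.  1.3] grip 0.00403437047727494 q [  21.   20.  -12.  116.    6.   44. -100.]
beta 186.6 r 58.1
[0,-0.1,-2.0,0,0,0,0], [0,-0.3,-4.0,0,0,0,0], [0,-0.3,-6.1,0,0,0,0], [0,-0.3,-8.1,0,0,0,0], [0,-0.2,-10.1,0,0,0,0], [0,-0.1,-12.1,0,0,0,0], [0,0.2,-14.1,0,0,0,0], [0,0.5,-16.1,0,0,0,0], [0,0.8,-18.1,0,0,0,0], [0,1.3,-20.1,0,0,0,0], [0,1.8,-22.1,0,0,0,0], [0,2.4,-24.0,0,0,0,0], [0,3.0,-25.9,0,0,0,0], [0,3.7,-27.8,0,0,0,0], [0,3.7,-27.9,0,0,0,0],
```

Emit:
drive_tool(
  moves=[
    [[0, -0.1, -2, 0, 0, 0, 0], [0, -0.3, -4, 0, 0, 0, 0], [0, -0.3, -6.1, 0, 0, 0, 0], [0, -0.3, -8.1, 0, 0, 0, 0], [0, -0.2, -10.1, 0, 0, 0, 0], [0, -0.1, -12.1, 0, 0, 0, 0], [0, 0.2, -14.1, 0, 0, 0, 0], [0, 0.5, -16.1, 0, 0, 0, 0], [0, 0.8, -18.1, 0, 0, 0, 0], [0, 1.3, -20.1, 0, 0, 0, 0], [0, 1.8, -22.1, 0, 0, 0, 0], [0, 2.4, -24, 0, 0, 0, 0], [0, 3, -26, 0, 0, 0, 0], [0, 3.7, -27.9, 0, 0, 0, 0], [0, 3.7, -27.9, 0, 0, 0, 0]],
  ],
)

```text
t: 21.52
tcp_pos: [0.5177, -0.1317, 0.0825]
ee_rot: [[0.966, -0.259, 0.0], [-0.259, -0.966, 0.0], [0.0, -0.0, -1.0]]
ft_force: [-0.0, -0.5, -0.2]
grip_width: 0.004
gripper_force: 0.0
```

```bash
python3 -c "
from h import *
needle('scene',175.3);needle('top',175.3);edges(snap('top'))
arc(140,1)"
```

```text
scene hub off 1.0 0.0 angle 136 depth 68 press 5.28
top hub off 0.5 0.0 angle 134 depth 41 press 5.19
31.7(6) 43.5(14) 93.0(6) 96.5(5) 97.5(5) 108.5(5) 169.5(10) 236.0(7) 307.0(23) 343.1(26) 
t 21.67 stand xy z mm [-53.6  21.   82.5] yaw -15.0 F [-0.3 -0.2 -1. ] grip 0.003994300270158547 q [  18.   21.  -13.  116.    6.   44. -104.]
beta 158.6 r 57.6
[0,0.0,-1.1,0,0,0,0], [0,0.4,-2.0,0,0,0,0], [0,0.8,-2.9,0,0,0,0], [0,1.3,-3.8,0,0,0,0], [0,1.7,-4.8,0,0,0,0], [0,2.2,-5.7,0,0,0,0], [0,2.6,-6.6,0,0,0,0], [0,3.1,-7.4,0,0,0,0], [0,3.6,-8.3,0,0,0,0], [0,4.2,-9.2,0,0,0,0], [0,4.7,-10.0,0,0,0,0], [0,5.2,-10.9,0,0,0,0], [0,5.8,-11.7,0,0,0,0], [0,6.4,-12.6,0,0,0,0], [0,7.0,-13.4,0,0,0,0], [0,7.6,-14.2,0,0,0,0], [0,8.2,-15.0,0,0,0,0], [0,8.9,-15.8,0,0,0,0], [0,9.2,-16.2,0,0,0,0],
```

Emit:
drive_tool(
  moves=[
    [[0, 0.4, -2, 0, 0, 0, 0], [0, 1.3, -3.8, 0, 0, 0, 0], [0, 2.2, -5.7, 0, 0, 0, 0], [0, 2.6, -6.6, 0, 0, 0, 0], [0, 3.1, -7.4, 0, 0, 0, 0], [0, 3.6, -8.3, 0, 0, 0, 0], [0, 4.2, -9.2, 0, 0, 0, 0], [0, 4.2, -9.2, 0, 0, 0, 0]],
  ],
)

```text
t: 22.33
tcp_pos: [0.523, -0.1254, 0.0823]
ee_rot: [[0.966, -0.26, -0.002], [-0.26, -0.966, -0.001], [-0.001, 0.001, -1.0]]
ft_force: [-3.5, -5.3, 0.6]
grip_width: 0.005
gripper_force: 2.8
```

```bash
python3 -c "
from h import *
needle('scene',175.3);needle('top',175.3);edges(snap('top'))
arc(138,1)"
```

```text
scene hub off 1.0 0.0 angle 156 depth 71 press 6.05
top hub off 0.5 0.0 angle 160 depth 34 press 6.20
36.5(23) 159.5(10) 316.5(14) 336.0(15) 
t 22.48 stand xy z mm [-50.   29.1  82.3] yaw -15.1 F [-3.4 -6.3 -0.1] grip 0.004584289697581177 q [  17.   21.  -13.  115.    7.   45. -105.]
beta 149.8 r 57.8
[0,0.4,-1.0,0,0,0,0], [0,0.9,-1.8,0,0,0,0], [0,1.4,-2.7,0,0,0,0], [0,2.0,-3.5,0,0,0,0], [0,2.6,-4.3,0,0,0,0], [0,3.2,-5.2,0,0,0,0], [0,3.8,-6.0,0,0,0,0], [0,4.4,-6.8,0,0,0,0], [0,5.0,-7.6,0,0,0,0], [0,5.7,-8.4,0,0,0,0], [0,6.3,-9.1,0,0,0,0], [0,6.9,-9.7,0,0,0,0],
```

Emit:
drive_tool(
  moves=[
    [[0, 0.2, -0.5, 0, 0, 0, 0], [0, 0.5, -1, 0, 0, 0, 0], [0, 0.5, -1, 0, 0, 0, 0], [0, 0.5, -1, 0, 0, 0, 0], [0, -2, 3, 0, 0, 0, 0], [0, -4, 7, 0, 0, 0, 0], [0, -4, 10, 0, 0, 0, 0], [0, -4, 10, -15, 0, 0, 0], [0, -4, 10, -40, 0, 0, 0], [0, -4, 10, -75, 0, 0, 0], [0, -4, 10, -110, 0, 0, 0], [0, -4, 10, -130, 0, 0, 0], [0, -20, 40, -130, 0, 0, 0], [0, -40, 75, -130, 0, 0, 0], [0, -60, 110, -130, 0, 0, 0], [0, -75, 145, -130, 0, 0, 0], [0, -85, 180, -130, 0, 0, 0], [0, -90, 210, -130, 0, 0, 0]],
  ],
)

```text
t: 23.98
tcp_pos: [0.3803, -0.3057, 0.213]
ee_rot: [[0.965, -0.261, 0.001], [-0.261, -0.965, -0.001], [0.001, 0.0, -1.0]]
ft_force: [0.5, -0.3, 0.6]
grip_width: 0.002
gripper_force: 0.0
```

```bash
python3 -c "
from h import *
state()
needle('scene',175.3);needle('top',175.3);im=snap('top','tp6.png');edges(im)
im0=cv2.imread('pics/top0.png')
cv2.imwrite('pics/c6.png',np.vstack([cv2.resize(im[130:280,200:460,::-1],None,fx=2,fy=2,interpolation=2),cv2.resize(im0[130:280,200:460],None,fx=2,fy=2,interpolation=2)]))
"
```

```text
t 23.98 stand xy z mm [-140.8 -182.2  213. ] yaw -15.1 F [ 0.5 -0.3  0.6] grip 0.0023609613525327716 q [ 35.   7.  -5. 115.   1.  59. -75.]
scene hub off 1.0 0.0 angle 157 depth 67 press 6.08
top hub off 0.5 0.0 angle 161 depth 36 press 6.23
34.0(10) 48.5(34) 106.6(17) 120.0(11) 178.8(37) 191.7(10) 250.1(29) 264.5(14) 322.0(8) 336.0(30)
```

View pics/c6.png

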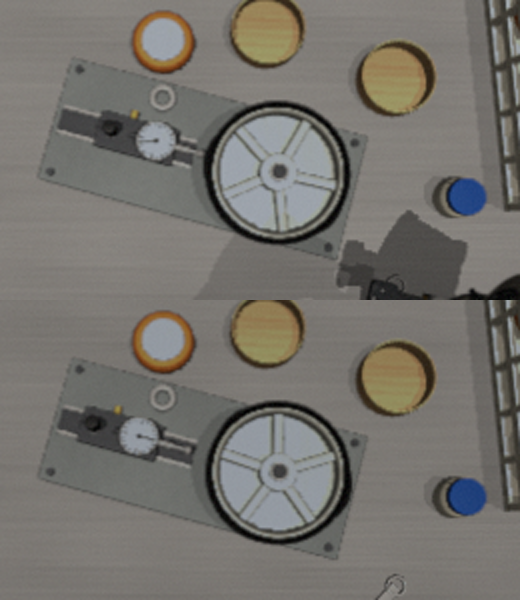

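Emit:
drive_tool(
  moves=[
    [[0, 13, -30, 0, 0, 0, 0], [0, 28, -65, 0, 0, 0, 0], [0, 43, -100, 0, 0, 0, 0], [0, 58, -135, 0, 0, 0, 0], [0, 73, -170, 0, 0, 0, 0], [0, 86, -200, 0, 0, 0, 0], [0, 86, -200, 0, 0, 0, 0], [0, 86, -200, 0, 0, 0, 0], [0, 86, -200, 25, 0, 0, 0], [0, 86, -200, 55, 0, 0, 0], [0, 86, -200, 85, 0, 0, 0], [0, 86, -200, 110, 0, 0, 0], [0, 86, -200, 125, 0, 0, 0], [0, 86, -200, 130, 0, 0, 0], [0, 86, -200, 130, 0, 0, 0]],
  ],
)

```text
t: 25.38
tcp_pos: [0.5164, -0.1332, 0.0817]
ee_rot: [[0.966, -0.26, -0.002], [-0.26, -0.966, 0.0], [-0.002, 0.0, -1.0]]
ft_force: [-0.0, -0.8, 0.3]
grip_width: 0.008
gripper_force: 0.0
```

```bash
python3 -c "
from h import *
shift(-49.5,30.1,82.3);shift(-48.5,31.8,82.3);needle('scene',175.3);edges(snap('top'))
"
```

```text
t 25.38 stand xy z mm [-54.3  19.8  81.7] yaw -15.1 F [-0.  -0.8  0.3] grip 0.008207774099404116 q [  18.   21.  -13.  116.    6.   44. -104.]
shift [  4.8 -10.3  -0.7]
t 25.38 stand xy z mm [-54.3  19.8  81.7] yaw -15.1 F [-0.  -0.8  0.3] grip 0.008207774099404116 q [  18.   21.  -13.  116.    6.   44. -104.]
shift [  5.8 -12.   -0.7]
scene hub off 1.0 0.0 angle 157 depth 63 press 6.07
35.5(13) 44.0(13) 93.1(8) 96.0(8) 110.0(6) 172.1(10) 236.5(7) 307.0(22) 335.9(22)
```

Emit:
drive_tool(
  moves=[
    [[0, 1, -2, 0, 0, 0, 0], [0, 2, -4, 0, 0, 0, 0], [0, 3, -6, 0, 0, 0, 0], [0, 4, -8, 0, 0, 0, 0], [0, 4.5, -9.5, 0, 0, 0, 0], [0, 5, -10.5, 0, 0, 0, 0], [0, 5.4, -11.3, 0, 0, 0, 0], [0, 5.8, -12, 0, 0, 0, 0], [0, 5.8, -12, 0, 0, 0, 0], [0, 5.8, -12, 0, 0, 0, 0]],
  ],
)

```text
t: 26.32
tcp_pos: [0.5254, -0.1237, 0.0825]
ee_rot: [[0.966, -0.26, -0.001], [-0.26, -0.966, -0.001], [-0.001, 0.001, -1.0]]
ft_force: [-3.8, -5.5, 1.5]
grip_width: 0.004
gripper_force: 2.9
```

```bash
python3 -c "
from h import *
state();needle('scene',175.3);needle('top',175.3);edges(snap('top'))
"
```

```text
t 26.32 stand xy z mm [-48.1  31.3  82.5] yaw -15.1 F [-3.8 -5.5  1.5] grip 0.003880106905388615 q [  17.   21.  -13.  115.    7.   45. -105.]
scene hub off 1.0 0.0 angle 156 depth 61 press 6.05
top hub off 0.5 0.0 angle 160 depth 39 press 6.22
35.5(17) 157.0(9) 320.5(12) 332.8(10)
```

Emit:
drive_tool(
  moves=[
    [[0, -2, 3, 0, 0, 0, 0], [0, -4, 7, 0, 0, 0, 0], [0, -5, 11, 0, 0, 0, 0], [0, -5, 11, 0, 0, 0, 0], [0, -5, 11, -15, 0, 0, 0], [0, -5, 11, -40, 0, 0, 0], [0, -5, 11, -75, 0, 0, 0], [0, -5, 11, -110, 0, 0, 0], [0, -5, 11, -130, 0, 0, 0], [0, -20, 40, -130, 0, 0, 0], [0, -40, 75, -130, 0, 0, 0], [0, -60, 110, -130, 0, 0, 0], [0, -75, 145, -130, 0, 0, 0], [0, -85, 180, -130, 0, 0, 0], [0, -90, 210, -130, 0, 0, 0], [0, -90, 210, -130, 0, 0, 0]],
  ],
)

```text
t: 27.8
tcp_pos: [0.3816, -0.3073, 0.2128]
ee_rot: [[0.964, -0.266, -0.0], [-0.266, -0.964, -0.001], [0.0, 0.001, -1.0]]
ft_force: [-0.9, -0.5, 0.4]
grip_width: 0.005
gripper_force: 0.0
```

```bash
python3 -c "
from h import *
state();needle('scene',175.3);needle('top',175.3);edges(snap('top'))
"
```

```text
t 27.80 stand xy z mm [-139.1 -183.5  212.8] yaw -15.4 F [-0.9 -0.5  0.4] grip 0.004954810261191079 q [ 36.   7.  -5. 114.   1.  59. -75.]
scene hub off 1.0 0.0 angle 156 depth 63 press 6.06
top hub off 0.5 0.0 angle 161 depth 39 press 6.23
31.9(8) 46.5(36) 104.5(17) 118.1(13) 176.1(40) 190.0(16) 248.4(29) 262.4(16) 319.9(8) 334.0(29)
```

```bash
python3 -c "
from h import *
print(workorder.job_done())"
```

```text
the job is handed in; nothing more can be done
None
```

The wheel stands with its high spot under the plunger, within about 1° by the gauge readings and rib angles. The dial reads about 6.1 mm, against 1.9 mm on plain tyre and 4.0 mm on the lesser swell, and I handed the job in at about 28 s with the arm clear.

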